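# Put the bag clips back in their caddy by length

### The job

Gather the four white bag-closing clips from the worktop into the wooden caddy, each one in the grey compartment cut for its length (shortest clip in the shortest compartment, and so on), lying lengthwise and flat on the compartment's floor with its underside down. The pen and the thermometer that lie among them do not belong there: leave them where they are.

Things in the scene. Friction and masses are not known exactly. Their poses are not given: they have to be found in the camera images.
- clip_a: the shortest of four white plastic bag-closing clips: a straight bar 55 mm long, 14 mm wide, 16 mm high, loose, about 30 g, lying on the worktop with its underside down. Origin: centre of its underside; x along its length, y across it, z up. Pinch it across the 14 mm width at mid-length. Wall cabinets overhang the back: underside 0.48 m up, fronts 0.6 m ahead of the robot; travel low.
- clip_b: the second shortest of four white plastic bag-closing clips: a straight bar 80 mm long, 14 mm wide, 16 mm high, loose, about 30 g, lying on the worktop with its underside down. Origin: centre of its underside; x along its length, y across it, z up. Pinch it across the 14 mm width at mid-length. Wall cabinets overhang the back: underside 0.48 m up, fronts 0.6 m ahead of the robot; travel low.
- clip_c: the second longest of four white plastic bag-closing clips: a straight bar 105 mm long, 14 mm wide, 16 mm high, loose, about 30 g, lying on the worktop with its underside down. Origin: centre of its underside; x along its length, y across it, z up. Pinch it across the 14 mm width at mid-length. Wall cabinets overhang the back: underside 0.48 m up, fronts 0.6 m ahead of the robot; travel low.
- clip_d: the longest of four white plastic bag-closing clips: a straight bar 130 mm long, 14 mm wide, 16 mm high, loose, about 30 g, lying on the worktop with its underside down. Origin: centre of its underside; x along its length, y across it, z up. Pinch it across the 14 mm width at mid-length. Wall cabinets overhang the back: underside 0.48 m up, fronts 0.6 m ahead of the robot; travel low.
- liner_a: the shortest of four fixed grey compartments, side by side in any order, 50 mm apart, on a low wooden caddy (175 x 214 mm, lip 10 mm high). Inside 75 x 40 mm; floor and walls 3 mm thick, top 15 mm above its underside; both long walls have a 56 mm gap at mid-length, down to the floor, for fingers. Place of the 55 mm clip. Origin: centre of its underside, 5 mm above the worktop; x along its length, y across, z up.
- liner_b: the second shortest of four fixed grey compartments, side by side in any order, 50 mm apart, on a low wooden caddy (175 x 214 mm, lip 10 mm high). Inside 100 x 40 mm; floor and walls 3 mm thick, top 15 mm above its underside; both long walls have a 56 mm gap at mid-length, down to the floor, for fingers. Place of the 80 mm clip. Origin: centre of its underside, 5 mm above the worktop; x along its length, y across, z up.
- liner_c: the second longest of four fixed grey compartments, side by side in any order, 50 mm apart, on a low wooden caddy (175 x 214 mm, lip 10 mm high). Inside 125 x 40 mm; floor and walls 3 mm thick, top 15 mm above its underside; both long walls have a 56 mm gap at mid-length, down to the floor, for fingers. Place of the 105 mm clip. Origin: centre of its underside, 5 mm above the worktop; x along its length, y across, z up.
- liner_d: the longest of four fixed grey compartments, side by side in any order, 50 mm apart, on a low wooden caddy (175 x 214 mm, lip 10 mm high). Inside 150 x 40 mm; floor and walls 3 mm thick, top 15 mm above its underside; both long walls have a 56 mm gap at mid-length, down to the floor, for fingers. Place of the 130 mm clip. Origin: centre of its underside, 5 mm above the worktop; x along its length, y across, z up.
- pen: a black ball pen, 138 mm long, 9 mm thick, lying loose among the clips; not a clip. Origin: underside at mid-length; y along its length, z up.
- thermometer: a pocket kitchen thermometer lying loose among the clips, not a clip: white plastic body 65 x 18 x 14 mm with a black window, and a thin steel probe 60 mm long. Origin: underside, 2 mm behind the body's probe end; x along the probe, z up.

How it is judged (in metres and radians):
At the end, for the whole second after the job is handed in: Each clip rests in the compartment of its length: centre within 13 mm along, 15 mm across; underside under 7 mm above the compartment's underside; within 0.35 rad of its length (either way round), within 0.12 rad of level, right way up. Pen and thermometer within 30 mm of where they lay (x of clip_a in the frame of liner_a between -0.013 and 0.013 m and y of clip_a in the frame of liner_a between -0.015 and 0.015 m and z of clip_a in the frame of liner_a below 0.007 m and angle between the x axis of clip_a and the x axis of liner_a, either way round below 0.35 rad and angle between each of clip_a, clip_b, clip_c, clip_d's own z axis and vertical below 0.12 rad and linear speed of each of clip_a, clip_b, clip_c, clip_d below 0.02 m/s and x of clip_b in the frame of liner_b between -0.013 and 0.013 m and y of clip_b in the frame of liner_b between -0.015 and 0.015 m and z of clip_b in the frame of liner_b below 0.007 m and angle between the x axis of clip_b and the x axis of liner_b, either way round below 0.35 rad and x of clip_c in the frame of liner_c between -0.013 and 0.013 m and y of clip_c in the frame of liner_c between -0.015 and 0.015 m and z of clip_c in the frame of liner_c below 0.007 m and angle between the x axis of clip_c and the x axis of liner_c, either way round below 0.35 rad and x of clip_d in the frame of liner_d between -0.013 and 0.013 m and y of clip_d in the frame of liner_d between -0.015 and 0.015 m and z of clip_d in the frame of liner_d below 0.007 m and angle between the x axis of clip_d and the x axis of liner_d, either way round below 0.35 rad and distance of each of pen, thermometer from where it was at the start of the episode below 0.03 m); the robot touches nothing.
It fails at once if the pen is moved by more than 30 mm (distance of pen from where it was at the start of the episode above 0.03 m).
It fails at once if the thermometer is moved by more than 30 mm (distance of thermometer from where it was at the start of the episode above 0.03 m).
It also fails if it takes over 83 s, if anything falls off the work surface, if the arm or the gripper's body presses on something with over 40 N, if the wrist force passes 120 N, or if a joint passes its speed limit or range.

### The arm

A 6-joint arm with a two-finger parallel gripper is mounted at the origin on a cart in front of the work surface, level with it; the furniture and walls round the work are solid. World frame = base frame: x ahead of the robot, y to its left, z up, the work surface at z = 0. Lengths are in m, angles in degrees, forces in N, time in s.
With the tool pointing down it reaches from about 0.4 to 0.825 m from the base axis. Payload 7 kg.
Tool frame: the origin (TCP) lies midway between the tips of the shut fingers; the grasp point (between the pads) lies 19 mm behind it; z points along the fingers, y is the line along which they close (so a half turn about z gives the same grasp; the last joint's range is limited). The gripper opens to 88 mm and grips with 3 to 60 N. Pads are 19 mm wide; open, the fingers measure 130 mm over their backs; the gripper's body (78 mm by 193 mm) begins 47 mm behind the grasp point.
Start: joints at [87.095, 20.546, 0.682, 0, -70.136, -16.507], TCP at [0.224, 0.637, 0.194] pointing down, gripper open.
Joint ranges: [-176.03, 176.03], [-82.01, 121.73], [-58.28, 71.71], [-173.87, 95.51], [-174.79, -0.11], [-173.66, 173.66]. Speed limits (degrees/s): [136.94, 136.94, 172.46, 180, 180, 180].

### API

Orientations are given as [roll, pitch, yaw] about the fixed x, y, z axes, in that order (R = Rz(yaw) Ry(pitch) Rx(roll)).
In Python, from plant import r gives the robot as it stands.
- The arm moves only by the tool drive_tool, never from a script. Its argument "commands" is a list of rows, each an object of numbers: "hand": the closure, from 0 (fully open) to 1 (shut); "tx", "ty", "tz": the shift along the world's x, y, z scaled (see below); "turn": the turn about the world's z scaled (see below). A call has 1 to 10 rows; each row is the pose to reach, as a shift and turn from the pose commanded when the call began; what a row does not reach only later rows make up. The controller multiplies each number of a shift by 0.6 m and each number of a turn by 90 degrees. A row lasts 1/10 s, in which the tool goes at most 50 mm and 8.59 degrees, less where a joint would pass 70% of its speed; a pose out of reach is approached as far as the arm can. A call with a number of a shift or a turn outside -1 to 1 is refused whole. A call with a gripper value outside its range is refused whole. The fingers move at their own pace and stop on an object; "grip_force" is the grip in N (left out, the last holds). Time passes only in rows, so rows that repeat a pose let the fingers close. It gives the time, the measured TCP pose, the force, the opening and the grip force at its end, in the units of the state.
- r.get_state(): the state, without advancing time (a new reading comes with each control period).
- r.capture(name): name is "scene" or "top"; returns a dict with "frame" (384x512x3 uint8, red, green, blue), "fx", "fy", "cx", "cy" (pixels), "world_from_camera" (4x4, takes a point from camera to world coordinates). Camera axes: x right, y down, z forward; pixel columns grow to the right and rows downward; lengths in m; the calibration is good to about 2 mm. A picture is of the moment at which its call begins. There is no depth.
- r.close_job(): hands the job in; it is judged then, once.
Trained networks look in the newest picture that a camera, given by its name, has taken for a name from the list of things; names that differ only in an ending like _2 or _b are one class to them, and where a whole thing is asked for, a point or a joint stands for the part that bears it (a point fixed in the world has none). Each returns a list of dicts, best first, with "score" (0 to 1); they miss things now and then, are a little off and sometimes report something else, mostly with a low value. They report only what shows in the picture. A call takes as long as a camera call.
- r.trace(label, camera): "pixels" (384x512 bool, what is visible of it) and "extent" ([left, top, right, bottom] in pixels, round what is visible of it).
The state is a dict: "time_s": time; "joints": joint angles; "qd": joint speeds; "joint_torque": joint torques, N m; "tcp_pos": TCP position; "eef_rot": TCP orientation; "contact_force": force on the tool from outside, world axes, zero at the start; "moment": the same for the moment, N m; "gripper_width": finger opening in m; "gripper_force": force on a finger pad.
Only numpy, scipy, OpenCV 4.12 (cv2) and the standard library are available. Lean on these libraries where they do the work, as an engineer would, in place of code of your own. Each camera call takes 0.05 s, during which the arm holds its last target. There are 200 camera calls.

## Working session

There is one attempt and no reset: what is moved stays moved. The work goes in short steps, Python scripts to look and compute and a tool call to move; the robot and the scene stay as the last step left them, time stands still between calls to the robot, and variables do not carry over. Pictures are saved under pics/ and viewed, at most 14 in all, crops included, and the job is handed in when it is done.

Besides the shell and the picture viewer there is one more tool, called after "Request:" as name(argument=value, ...), one argument or row to a line, values as JSON. drive_tool: Moves the arm, as the interface text tells. Its arguments: {"type":"object","properties":{"commands":{"type":"array"},"grip_force":{"type":"number"}},"required":["commands"]}

```bash
mkdir -p pics; ls; cat > h.py <<'E'
import numpy as np,cv2
from plant import r
def save(c,n): cv2.imwrite('pics/'+n,c['frame'][:,:,::-1])
def ray(c,u,v,z):
    T=np.array(c['world_from_camera']);d=T[:3,:3]@np.array([(u-c['cx'])/c['fx'],(v-c['cy'])/c['fy'],1]);o=T[:3,3]
    return o+d*(z-o[2])/d[2]
E
python3 - <<'E'
from h import *
for n in ['top','scene']:
    c=r.capture(n);save(c,n+'0.png');print(n,c['fx'],np.round(c['world_from_camera'],3).tolist())
    for l in ['clip_a','liner_a','pen','thermometer']:
        for t in r.trace(l,n):
            ys,xs=np.nonzero(t['pixels']);
            if len(xs)<5: continue
            print(l,round(t['score'],2),np.round(t['extent']),len(xs))
            z={'clip_a':.016,'liner_a':.02,'pen':.009,'thermometer':.014}[l]
            m=t['pixels'].astype(np.uint8);cs=max(cv2.findContours(m,0,1)[0],key=cv2.contourArea)
            P=np.array([ray(c,p[0][0],p[0][1],z)[:2] for p in cs])
            (a,b,g)=cv2.minAreaRect((P*1000).astype(np.float32));print('  ',np.round(a),np.round(b),round(g,1))
print(r.get_state())
E
```

```text
pics
top 394.2918500613141 [[-0.121, -0.969, 0.215, 0.286], [-0.993, 0.119, -0.025, -0.12], [-0.002, -0.217, -0.976, 0.856], [0.0, 0.0, 0.0, 1.0]]
clip_a 0.96 [265. 151. 322. 169.] 382
   [ 535. -228.] [ 17. 125.] 7.6
clip_a 0.68 [352. 195. 398. 214.] 323
   [ 417. -392.] [ 15. 105.] 9.7
clip_a 0.57 [274. 186. 304. 198.] 277
   [ 472. -210.] [76. 19.] 72.1
clip_a 0.43 [287. 207. 308. 224.] 169
   [ 413. -217.] [17. 53.] 24.0
clip_a 0.25 [138. 174. 173. 237.] 1284
   [479.  84.] [133.  48.] 11.3
liner_a 0.86 [137. 174. 173. 236.] 1324
   [478.  83.] [135.  50.] 10.3
liner_a 0.7 [160. 171. 193. 222.] 1032
   [489.  35.] [110.  47.] 11.5
liner_a 0.69 [208. 164. 237. 201.] 775
   [509. -64.] [83. 48.] 11.9
pen 0.7 [340. 173. 399. 184.] 257
   [ 478. -389.] [ 12. 128.] 4.9
thermometer 0.54 [361. 151. 393. 159.] 246
   [ 529. -412.] [66. 22.] 87.3
scene 363.96201434818516 [[-0.897, -0.341, 0.28, 0.233], [-0.441, 0.691, -0.572, 0.377], [0.001, -0.637, -0.771, 0.748], [0.0, 0.0, 0.0, 1.0]]
clip_a 0.79 [246. 156. 262. 190.] 228
   [ 535. -223.] [ 19. 128.] 7.5
clip_a 0.59 [262. 174. 284. 197.
[... 448 characters left out ...]
6. 54.] 10.9
{'time_s': 0.5, 'joints': array([ 8.70957208e+01,  2.05473834e+01,  6.80985482e-01, -5.51219826e-04,
       -7.01356786e+01, -1.65070640e+01]), 'qd': array([-0.0226009 ,  0.00344854,  0.07762943,  0.0333658 , -0.08042669,
        0.04227907]), 'joint_torque': array([ 4.07288735e-04, -5.81799459e+01,  2.93067348e+01,  6.99716851e+00,
        1.18188266e-02, -3.83228723e-05]), 'tcp_pos': array([0.22433919, 0.6365962 , 0.19434054]), 'eef_rot': array([ 1.79997862e+02, -9.29508859e-05, -1.94115306e+01]), 'contact_force': array([ 0.47730801, -0.49299051,  0.64569005]), 'moment': array([-0.0410932 , -0.03060376, -0.00322339]), 'gripper_force': 0.0, 'gripper_width': 0.08781217410555861}
```

View pics/top0.png

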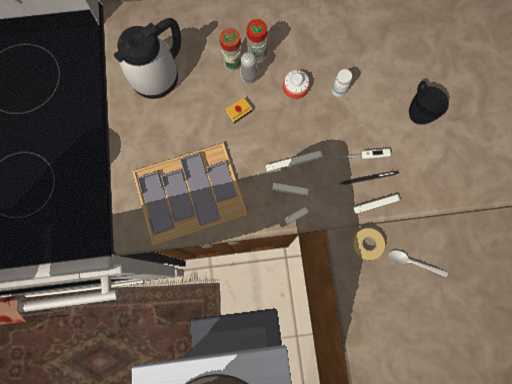

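View pics/scene0.png

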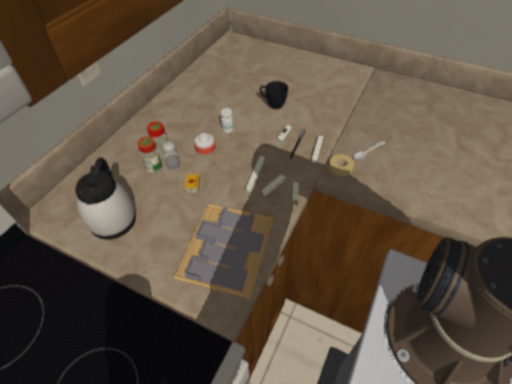

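```bash
python3 - <<'E'
import cv2
a=cv2.imread('pics/top0.png');cv2.imwrite('pics/crop0.png',cv2.resize(a[135:245,250:410],None,fx=5,fy=5,interpolation=cv2.INTER_CUBIC))
E
```

```text
(no output)
```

View pics/crop0.png

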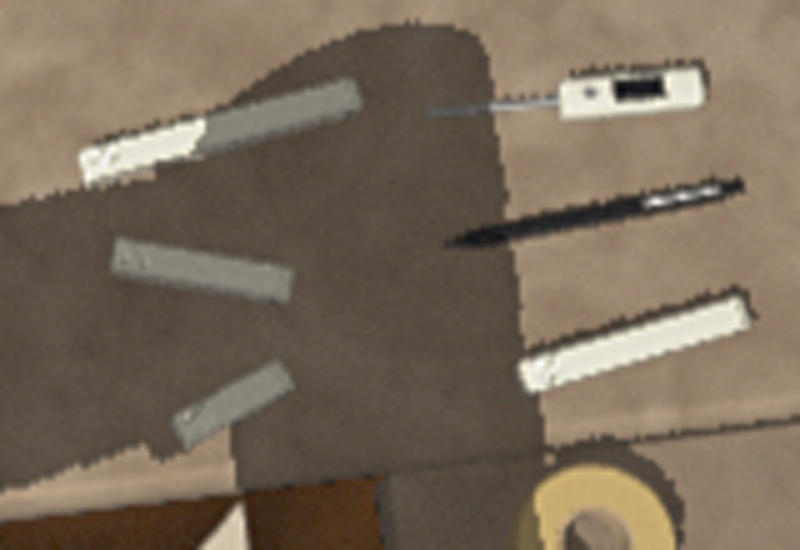

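The top view shows clip d at about pixel (294,160), b at (289,189), a at (297,215) and c at (377,204). The thermometer is at (377,154) and the pen at (370,178). The caddy is on the left, with its liners in the order c, b, d, a from left to right. The networks' positions and lengths match this and the given sizes, so I'll start moving.

Request:
drive_tool(
  commands=[
    {"hand":0.6,"tx":0.46,"ty":-0.81,"turn":-0.7},
    {"hand":0.6,"tx":0.46,"ty":-0.81,"turn":-0.7},
    {"hand":0.6,"tx":0.46,"ty":-0.81,"turn":-0.7},
    {"hand":0.6,"tx":0.46,"ty":-0.81,"turn":-0.7},
    {"hand":0.6,"tx":0.46,"ty":-0.81,"turn":-0.7},
    {"hand":0.6,"tx":0.46,"ty":-0.81,"turn":-0.7},
    {"hand":0.6,"tx":0.46,"ty":-0.81,"turn":-0.7},
    {"hand":0.6,"tx":0.46,"ty":-0.81,"turn":-0.7},
    {"hand":0.6,"tx":0.46,"ty":-0.81,"turn":-0.7},
    {"hand":0.6,"tx":0.46,"ty":-0.81,"turn":-0.7},
  ],
  grip_force=20,
)

```text
invalid input
```

Request:
drive_tool(
  commands=[
    {"hand":0.6,"tx":0.46,"ty":-0.81,"tz":0,"turn":-0.7},
    {"hand":0.6,"tx":0.46,"ty":-0.81,"tz":0,"turn":-0.7},
    {"hand":0.6,"tx":0.46,"ty":-0.81,"tz":0,"turn":-0.7},
    {"hand":0.6,"tx":0.46,"ty":-0.81,"tz":0,"turn":-0.7},
    {"hand":0.6,"tx":0.46,"ty":-0.81,"tz":0,"turn":-0.7},
    {"hand":0.6,"tx":0.46,"ty":-0.81,"tz":0,"turn":-0.7},
    {"hand":0.6,"tx":0.46,"ty":-0.81,"tz":0,"turn":-0.7},
    {"hand":0.6,"tx":0.46,"ty":-0.81,"tz":0,"turn":-0.7},
    {"hand":0.6,"tx":0.46,"ty":-0.81,"tz":0,"turn":-0.7},
    {"hand":0.6,"tx":0.46,"ty":-0.81,"tz":0,"turn":-0.7},
  ],
  grip_force=20,
)

```text
time_s: 1.5
tcp_pos: [0.472, 0.2001, 0.1949]
eef_rot: [-179.9, 0.0, -82.4]
contact_force: [1.2, 1.2, 0.4]
gripper_width: 0.035
gripper_force: 0.0
```

Request:
drive_tool(
  commands=[
    {"hand":0.6,"tx":0.105,"ty":-0.71,"tz":-0.19,"turn":0},
    {"hand":0.6,"tx":0.105,"ty":-0.71,"tz":-0.19,"turn":0},
    {"hand":0.6,"tx":0.105,"ty":-0.71,"tz":-0.19,"turn":0},
    {"hand":0.6,"tx":0.105,"ty":-0.71,"tz":-0.19,"turn":0},
    {"hand":0.6,"tx":0.105,"ty":-0.71,"tz":-0.19,"turn":0},
    {"hand":0.6,"tx":0.105,"ty":-0.71,"tz":-0.19,"turn":0},
    {"hand":0.6,"tx":0.105,"ty":-0.71,"tz":-0.19,"turn":0},
    {"hand":0.6,"tx":0.105,"ty":-0.71,"tz":-0.19,"turn":0},
    {"hand":0.6,"tx":0.105,"ty":-0.71,"tz":-0.19,"turn":0},
    {"hand":0.6,"tx":0.105,"ty":-0.71,"tz":-0.19,"turn":0},
  ],
)

```text
time_s: 2.5
tcp_pos: [0.5333, -0.2285, 0.0782]
eef_rot: [179.8, 0.0, -82.7]
contact_force: [-0.7, 0.4, -0.7]
gripper_width: 0.0352
gripper_force: 0.0
```

```bash
python3 - <<'E'
from h import *
a=[]
for n in ['top','scene']:
    c=r.capture(n);f=c['frame']
    im=f[110:260,130:330] if n=='top' else f[100:300,150:350]
    a.append(cv2.resize(im,(400,300 if n=='top' else 400),interpolation=cv2.INTER_CUBIC))
a[0]=cv2.copyMakeBorder(a[0],0,100,0,0,0)
cv2.imwrite('pics/p1.png',np.hstack(a)[:,:,::-1])
s=r.get_state();print(s['tcp_pos'],s['eef_rot'],s['joints'])
E
```

```text
[ 0.53366443 -0.22536287  0.07965966] [ 1.79924168e+02  1.54012228e-02 -8.25639286e+01] [-3.55952308e+00  1.74044210e+01 -2.02098258e+01 -8.25723297e-04
 -5.24631306e+01  1.09961082e+01]
```

View pics/p1.png

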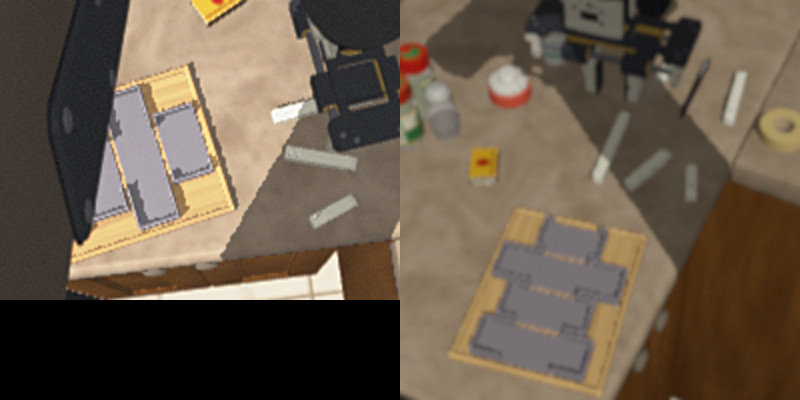

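The open gripper hangs over clip d, with its fingers at crop (595–632,90) in the scene view, and all the clips lie as first seen. I'll check the alignment numerically.

```bash
python3 - <<'E'
from h import *
c=r.capture('scene');T=np.linalg.inv(np.array(c['world_from_camera']))
def pr(p):
    q=T[:3,:3]@np.array(p)+T[:3,3];return np.round([c['fx']*q[0]/q[2]+c['cx'],c['fy']*q[1]/q[2]+c['cy']],1)
print((pr([.535,-.226,.08])-[150,100])*2+[400,0],(pr([.535,-.226,.008])-[150,100])*2+[400,0])
for t in r.trace('clip_a','scene'):
    m=t['pixels'].astype(np.uint8)
    if m.sum()<20: continue
    cs=max(cv2.findContours(m,0,1)[0],key=cv2.contourArea)
    P=np.array([ray(c,p[0][0],p[0][1],.010)[:2] for p in cs])
    print(round(t['score'],2),*[np.round(q) for q in cv2.minAreaRect((P*1000).astype(np.float32))])
E
```

```text
[611.  109.2] [611.2 146.6]
0.53 [ 536. -228.] [ 17. 129.] 9.0
0.46 [ 475. -211.] [82. 20.] 73.0
```

Request:
drive_tool(
  commands=[
    {"hand":0.6,"tx":0,"ty":0,"tz":-0.06,"turn":0},
    {"hand":0.6,"tx":0,"ty":0,"tz":-0.1,"turn":0},
    {"hand":0.6,"tx":0,"ty":0,"tz":-0.12,"turn":0},
    {"hand":0.6,"tx":0,"ty":0,"tz":-0.126,"turn":0},
    {"hand":0.6,"tx":0,"ty":0,"tz":-0.126,"turn":0},
    {"hand":1,"tx":0,"ty":0,"tz":-0.126,"turn":0},
    {"hand":1,"tx":0,"ty":0,"tz":-0.126,"turn":0},
    {"hand":1,"tx":0,"ty":0,"tz":-0.126,"turn":0},
    {"hand":1,"tx":0,"ty":0,"tz":-0.126,"turn":0},
    {"hand":1,"tx":0,"ty":0,"tz":-0.126,"turn":0},
  ],
)

```text
time_s: 3.7
tcp_pos: [0.5343, -0.2243, 0.005]
eef_rot: [-180.0, -0.0, -82.4]
contact_force: [0.7, -0.1, -0.1]
gripper_width: 0.0024
gripper_force: 0.0
```

```bash
python3 - <<'E'
from h import *
a=[]
for n in ['top','scene']:
    c=r.capture(n);f=c['frame']
    im=f[130:230,240:340] if n=='top' else f[120:220,220:320]
    a.append(cv2.resize(im,(400,400),interpolation=cv2.INTER_CUBIC))
cv2.imwrite('pics/p2.png',np.hstack(a)[:,:,::-1])
s=r.get_state();print(s['gripper_width'],s['gripper_force'])
E
```

```text
0.0008549987054818308 0.0
```

View pics/p2.png

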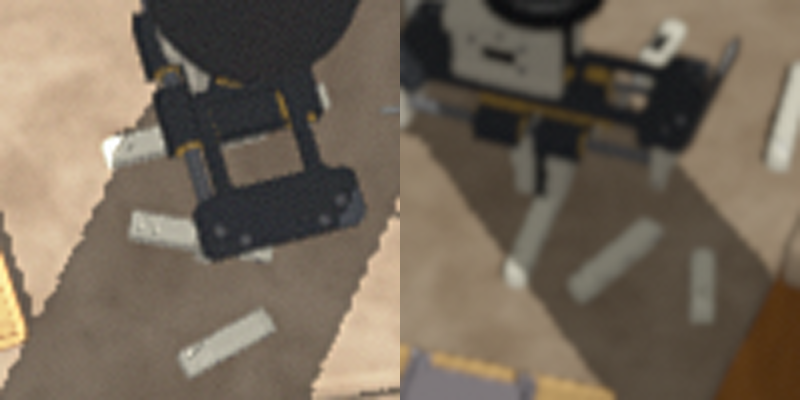

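```bash
cat >> h.py <<'E'
def pr(c,p):
    T=np.linalg.inv(np.array(c['world_from_camera']));q=T[:3,:3]@np.array(p)+T[:3,3];return np.array([c['fx']*q[0]/q[2]+c['cx'],c['fy']*q[1]/q[2]+c['cy']])
E
python3 - <<'E'
from h import *
a=[]
p=r.get_state()['tcp_pos']
for n in ['top','scene']:
    c=r.capture(n);f=c['frame']
    u,v=np.round(pr(c,p)).astype(int)
    im=cv2.resize(f[v-35:v+15,u-25:u+25],(500,500),interpolation=cv2.INTER_CUBIC)
    im=cv2.resize(im,(400,400))
    for z in (0,.019,.066):
        q=(pr(c,p+[0,0,z])-[u-25,v-35]+.5)*8;cv2.circle(im,tuple(int(x) for x in q),4,(255,0,0),1)
    a.append(im)
    for t in r.trace('clip_a',n):
        m=t['pixels'].astype(np.uint8)
        if m.sum()<20: continue
        ys,xs=np.nonzero(m)
        print(n,round(t['score'],2),t['extent'])
cv2.imwrite('pics/p3.png',np.hstack(a)[:,:,::-1])
E
```

```text
top 0.68 [355.9, 196.6, 395.1, 211.4]
top 0.68 [267.2, 151.6, 322.7, 169.7]
top 0.59 [274.1, 187.2, 307.0, 198.2]
top 0.51 [283.5, 205.3, 306.4, 226.0]
scene 0.68 [261.1, 174.6, 284.0, 194.9]
scene 0.51 [293.8, 183.1, 297.4, 198.1]
```

View pics/p3.png

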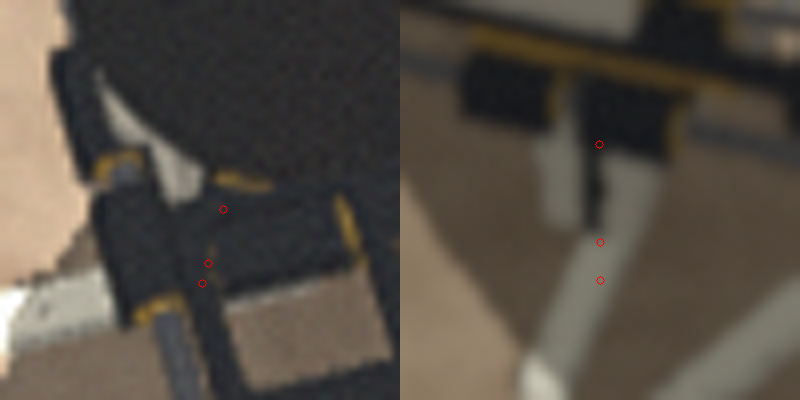

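The fingers shut above the clip. Their tips show at (590,228) in the crop, while the TCP projects to (600,280), so they are about 20 mm higher than the reported TCP. I'll open and go lower in small guarded steps.

Request:
drive_tool(
  commands=[
    {"hand":0.6,"tx":0,"ty":0,"tz":0,"turn":0},
    {"hand":0.6,"tx":0,"ty":0,"tz":0,"turn":0},
    {"hand":0.6,"tx":0,"ty":0,"tz":0,"turn":0},
    {"hand":0.6,"tx":0,"ty":0,"tz":0,"turn":0},
    {"hand":0.6,"tx":0,"ty":0,"tz":0,"turn":0},
    {"hand":0.6,"tx":0,"ty":0,"tz":-0.01,"turn":0},
    {"hand":0.6,"tx":0,"ty":0,"tz":-0.02,"turn":0},
    {"hand":0.6,"tx":0,"ty":0,"tz":-0.02,"turn":0},
    {"hand":0.6,"tx":0,"ty":0,"tz":-0.02,"turn":0},
  ],
)

```text
time_s: 4.9
tcp_pos: [0.534, -0.2242, -0.0077]
eef_rot: [179.9, 0.0, -82.4]
contact_force: [0.6, -0.0, 0.5]
gripper_width: 0.0351
gripper_force: 0.0
```

Request:
drive_tool(
  commands=[
    {"hand":0.6,"tx":0,"ty":0,"tz":-0.004,"turn":0},
    {"hand":0.6,"tx":0,"ty":0,"tz":-0.006,"turn":0},
    {"hand":0.6,"tx":0,"ty":0,"tz":-0.006,"turn":0},
  ],
)

```text
time_s: 5.2
tcp_pos: [0.5342, -0.2242, -0.011]
eef_rot: [180.0, 0.0, -82.4]
contact_force: [-0.0, 0.2, 0.6]
gripper_width: 0.035
gripper_force: 0.0
```

```bash
python3 - <<'E'
from h import *
p=r.get_state()['tcp_pos'];print(p)
c=r.capture('scene');f=c['frame']
u,v=np.round(pr(c,p)).astype(int)
im=cv2.resize(f[v-35:v+15,u-25:u+25],(600,600),interpolation=cv2.INTER_CUBIC)
for z in (0,.019):
    q=(pr(c,p+[0,0,z])-[u-25,v-35]+.5)*12;cv2.circle(im,tuple(int(x) for x in q),4,(255,0,0),1)
cv2.imwrite('pics/p4.png',im[:,:,::-1])
E
```

```text
[ 0.53417052 -0.22417619 -0.0109725 ]
```

View pics/p4.png

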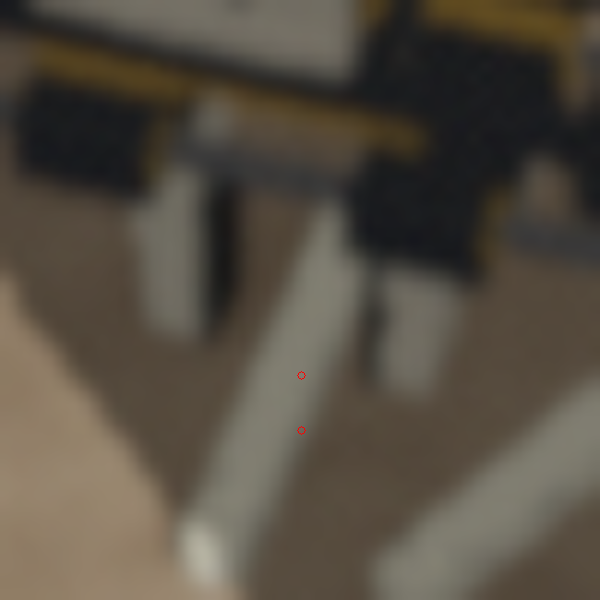

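Fingers now straddle clip d, tips at (185,335) and (405,390) in the crop, still about 10 mm above the table. I'll go 4 mm lower and close.

Request:
drive_tool(
  commands=[
    {"hand":0.6,"tx":0,"ty":0,"tz":-0.003,"turn":0},
    {"hand":0.6,"tx":0,"ty":0,"tz":-0.007,"turn":0},
    {"hand":0.6,"tx":0,"ty":0,"tz":-0.007,"turn":0},
    {"hand":1,"tx":0,"ty":0,"tz":-0.007,"turn":0},
    {"hand":1,"tx":0,"ty":0,"tz":-0.007,"turn":0},
    {"hand":1,"tx":0,"ty":0,"tz":-0.007,"turn":0},
    {"hand":1,"tx":0,"ty":0,"tz":-0.007,"turn":0},
  ],
)

```text
time_s: 5.95
tcp_pos: [0.5343, -0.2242, -0.015]
eef_rot: [-180.0, -0.0, -82.4]
contact_force: [0.4, 1.0, -0.6]
gripper_width: 0.0087
gripper_force: 0.0
```

Request:
drive_tool(
  commands=[
    {"hand":1,"tx":0,"ty":0,"tz":0,"turn":0},
    {"hand":1,"tx":0,"ty":0,"tz":0,"turn":0},
  ],
)

```text
time_s: 6.15
tcp_pos: [0.5343, -0.2242, -0.015]
eef_rot: [-180.0, -0.0, -82.4]
contact_force: [0.2, -0.2, 0.4]
gripper_width: 0.0005
gripper_force: 0.0
```

```bash
python3 - <<'E'
from h import *
p=r.get_state()['tcp_pos'];print(p)
a=[]
for n in ['top','scene']:
    c=r.capture(n);f=c['frame']
    u,v=np.round(pr(c,[.535,-.226,.008])).astype(int);print(u,v)
    im=cv2.resize(f[v-30:v+20,u-25:u+25],(400,400),interpolation=cv2.INTER_CUBIC)
    for z in (0,.019):
        q=(pr(c,p+[0,0,z])-[u-25,v-30]+.5)*8;cv2.circle(im,tuple(int(x) for x in q),4,(255,0,0),1)
    a.append(im)
cv2.imwrite('pics/p5.png',np.hstack(a)[:,:,::-1])
E
```

```text
[ 0.53429075 -0.22417351 -0.01499802]
293 162
256 173
```

View pics/p5.png

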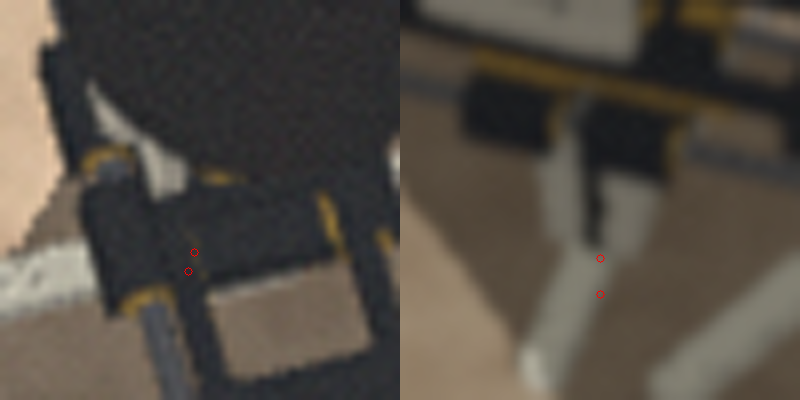

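Request:
drive_tool(
  commands=[
    {"hand":0.65,"tx":0,"ty":0,"tz":0,"turn":0},
    {"hand":0.65,"tx":0,"ty":0,"tz":0,"turn":0},
    {"hand":0.65,"tx":0,"ty":0,"tz":0,"turn":0},
    {"hand":0.65,"tx":0,"ty":0,"tz":0,"turn":0},
    {"hand":0.65,"tx":0,"ty":0,"tz":-0.004,"turn":0},
    {"hand":0.65,"tx":0,"ty":0,"tz":-0.007,"turn":0},
    {"hand":0.65,"tx":0,"ty":0,"tz":-0.007,"turn":0},
  ],
)

```text
time_s: 6.95
tcp_pos: [0.5339, -0.2242, -0.0197]
eef_rot: [180.0, 0.0, -82.4]
contact_force: [-0.3, 0.1, -0.8]
gripper_width: 0.0308
gripper_force: 0.0
```

Request:
drive_tool(
  commands=[
    {"hand":0.65,"tx":0,"ty":0,"tz":-0.002,"turn":0},
    {"hand":0.65,"tx":0,"ty":0,"tz":-0.004,"turn":0},
    {"hand":0.65,"tx":0,"ty":0,"tz":-0.005,"turn":0},
    {"hand":0.65,"tx":0,"ty":0,"tz":-0.005,"turn":0},
  ],
)

```text
time_s: 7.35
tcp_pos: [0.5342, -0.2242, -0.0224]
eef_rot: [180.0, 0.0, -82.4]
contact_force: [0.7, 0.2, 0.1]
gripper_width: 0.0308
gripper_force: 0.0
```

Request:
drive_tool(
  commands=[
    {"hand":1,"tx":0,"ty":0,"tz":0,"turn":0},
    {"hand":1,"tx":0,"ty":0,"tz":0,"turn":0},
    {"hand":1,"tx":0,"ty":0,"tz":0,"turn":0},
    {"hand":1,"tx":0,"ty":0,"tz":0,"turn":0},
    {"hand":1,"tx":0,"ty":0,"tz":0,"turn":0},
  ],
)

```text
time_s: 7.85
tcp_pos: [0.5343, -0.2242, -0.0222]
eef_rot: [-180.0, -0.0, -82.4]
contact_force: [-1.0, 0.4, -0.0]
gripper_width: 0.0135
gripper_force: 20.0
```

Gripped: width 13.5 mm, force 20 N. The true tips are therefore 31–38 mm above the reported TCP. I'll regrip 5 mm deeper for security.

Request:
drive_tool(
  commands=[
    {"hand":0.7,"tx":0,"ty":0,"tz":0,"turn":0},
    {"hand":0.7,"tx":0,"ty":0,"tz":-0.004,"turn":0},
    {"hand":0.7,"tx":0,"ty":0,"tz":-0.009,"turn":0},
    {"hand":0.7,"tx":0,"ty":0,"tz":-0.009,"turn":0},
    {"hand":1,"tx":0,"ty":0,"tz":-0.009,"turn":0},
    {"hand":1,"tx":0,"ty":0,"tz":-0.009,"turn":0},
    {"hand":1,"tx":0,"ty":0,"tz":-0.009,"turn":0},
    {"hand":1,"tx":0,"ty":0,"tz":-0.009,"turn":0},
    {"hand":1,"tx":0,"ty":0,"tz":-0.009,"turn":0},
  ],
  grip_force=25,
)

```text
time_s: 8.75
tcp_pos: [0.5343, -0.2242, -0.0276]
eef_rot: [-180.0, 0.0, -82.4]
contact_force: [-0.4, 0.5, 0.2]
gripper_width: 0.0135
gripper_force: 25.0
```

Request:
drive_tool(
  commands=[
    {"hand":1,"tx":0,"ty":0,"tz":0.03,"turn":0},
    {"hand":1,"tx":0,"ty":0,"tz":0.1,"turn":0},
    {"hand":1,"tx":0,"ty":0,"tz":0.15,"turn":-0.05},
    {"hand":1,"tx":-0.02,"ty":0.05,"tz":0.15,"turn":-0.15},
    {"hand":1,"tx":-0.03,"ty":0.1,"tz":0.15,"turn":-0.25},
    {"hand":1,"tx":-0.04,"ty":0.15,"tz":0.15,"turn":-0.34},
    {"hand":1,"tx":-0.056,"ty":0.2,"tz":0.15,"turn":-0.43},
    {"hand":1,"tx":-0.056,"ty":0.26,"tz":0.15,"turn":-0.52},
    {"hand":1,"tx":-0.056,"ty":0.32,"tz":0.15,"turn":-0.61},
    {"hand":1,"tx":-0.056,"ty":0.355,"tz":0.15,"turn":-0.7},
  ],
)

```text
time_s: 9.75
tcp_pos: [0.5007, -0.0091, 0.0627]
eef_rot: [-180.0, 0.1, -145.7]
contact_force: [0.4, -0.2, -0.1]
gripper_width: 0.0142
gripper_force: 25.0
```

Request:
drive_tool(
  commands=[
    {"hand":1,"tx":0,"ty":0,"tz":0,"turn":-0.09},
    {"hand":1,"tx":0,"ty":0,"tz":0,"turn":-0.18},
    {"hand":1,"tx":0,"ty":0,"tz":0,"turn":-0.26},
    {"hand":1,"tx":0,"ty":0,"tz":0,"turn":-0.26},
    {"hand":1,"tx":0,"ty":0,"tz":0,"turn":-0.26},
  ],
)

```text
time_s: 10.25
tcp_pos: [0.5006, -0.0112, 0.0624]
eef_rot: [180.0, 0.0, -168.6]
contact_force: [0.4, -0.3, -0.8]
gripper_width: 0.014
gripper_force: 25.0
```

```bash
python3 - <<'E'
from h import *
s=r.get_state();print(s['tcp_pos'],s['eef_rot'],s['gripper_width'])
a=[]
for n in ['top','scene']:
    c=r.capture(n);f=c['frame']
    u,v=np.round(pr(c,[.4986,-.0125,.05])).astype(int)
    im=cv2.resize(f[v-40:v+40,u-40:u+40],(400,400),interpolation=cv2.INTER_CUBIC)
    for x in (-.065,0,.065):
      for z in (.095,.008):
        w=np.radians(11.3);q=(pr(c,[.4986+x*np.cos(w),-.0125+x*np.sin(w),z])-[u-40,v-40]+.5)*5;cv2.circle(im,tuple(int(x) for x in q),4,(255,0,0) if z>.05 else (0,255,0),1)
    a.append(im)
cv2.imwrite('pics/p6.png',np.hstack(a)[:,:,::-1])
E
```

```text
[ 0.500643   -0.01117644  0.06242129] [ 1.79998139e+02  7.31100006e-03 -1.68597575e+02] 0.013972183268955343
```

View pics/p6.png

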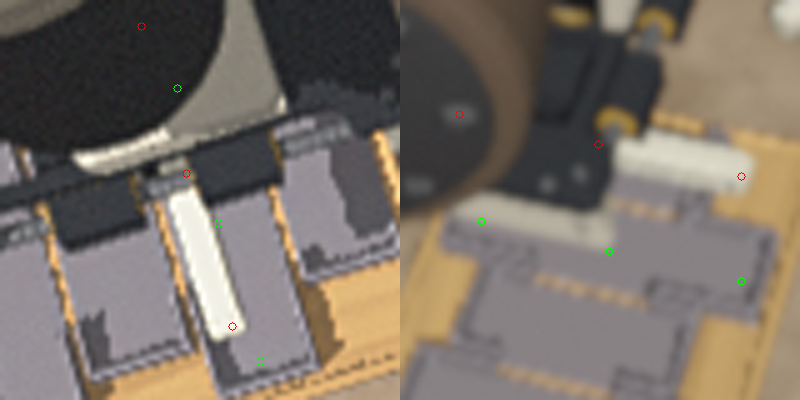

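Clip d hangs where predicted, with its near end at (230,335) in the top crop over the long liner. The green floor markers fall inside liner d. Lowering and releasing.

Request:
drive_tool(
  commands=[
    {"hand":1,"tx":0,"ty":0,"tz":-0.06,"turn":0},
    {"hand":1,"tx":0,"ty":0,"tz":-0.11,"turn":0},
    {"hand":1,"tx":0,"ty":0,"tz":-0.127,"turn":0},
    {"hand":1,"tx":0,"ty":0,"tz":-0.134,"turn":0},
    {"hand":1,"tx":0,"ty":0,"tz":-0.134,"turn":0},
    {"hand":0.7,"tx":0,"ty":0,"tz":-0.134,"turn":0},
    {"hand":0.7,"tx":0,"ty":0,"tz":-0.134,"turn":0},
    {"hand":0.7,"tx":0,"ty":0,"tz":-0.134,"turn":0},
    {"hand":0.7,"tx":0,"ty":0,"tz":-0.07,"turn":0},
    {"hand":0.7,"tx":0,"ty":0,"tz":0,"turn":0},
  ],
)

```text
time_s: 11.35
tcp_pos: [0.4995, -0.0116, 0.0626]
eef_rot: [-180.0, -0.2, -168.8]
contact_force: [1.1, 0.1, 1.0]
gripper_width: 0.0263
gripper_force: 0.0
```

Request:
drive_tool(
  commands=[
    {"hand":0.65,"tx":-0.046,"ty":-0.328,"tz":0,"turn":0.68},
    {"hand":0.65,"tx":-0.046,"ty":-0.328,"tz":0,"turn":0.68},
    {"hand":0.65,"tx":-0.046,"ty":-0.328,"tz":0,"turn":0.68},
    {"hand":0.65,"tx":-0.046,"ty":-0.328,"tz":0,"turn":0.68},
    {"hand":0.65,"tx":-0.046,"ty":-0.328,"tz":0,"turn":0.68},
    {"hand":0.65,"tx":-0.046,"ty":-0.328,"tz":0,"turn":0.68},
    {"hand":0.65,"tx":-0.046,"ty":-0.328,"tz":0,"turn":0.68},
    {"hand":0.65,"tx":-0.046,"ty":-0.328,"tz":0,"turn":0.68},
    {"hand":0.65,"tx":-0.046,"ty":-0.328,"tz":0,"turn":0.68},
  ],
)

```text
time_s: 12.25
tcp_pos: [0.4731, -0.2081, 0.0628]
eef_rot: [-180.0, 0.0, -107.6]
contact_force: [0.1, 0.3, 0.3]
gripper_width: 0.0308
gripper_force: 0.0
```

Request:
drive_tool(
  commands=[
    {"hand":0.65,"tx":0,"ty":0,"tz":-0.07,"turn":0},
    {"hand":0.65,"tx":0,"ty":0,"tz":-0.12,"turn":0},
    {"hand":0.65,"tx":0,"ty":0,"tz":-0.145,"turn":0},
    {"hand":0.65,"tx":0,"ty":0,"tz":-0.15,"turn":0},
    {"hand":0.65,"tx":0,"ty":0,"tz":-0.15,"turn":0},
    {"hand":1,"tx":0,"ty":0,"tz":-0.15,"turn":0},
    {"hand":1,"tx":0,"ty":0,"tz":-0.15,"turn":0},
    {"hand":1,"tx":0,"ty":0,"tz":-0.15,"turn":0},
    {"hand":1,"tx":0,"ty":0,"tz":-0.15,"turn":0},
    {"hand":1,"tx":0,"ty":0,"tz":-0.15,"turn":0},
  ],
)

```text
time_s: 13.25
tcp_pos: [0.4739, -0.208, -0.0266]
eef_rot: [-179.9, 0.0, -107.6]
contact_force: [-0.5, 0.4, 7.1]
gripper_width: 0.0136
gripper_force: 25.0
```

Request:
drive_tool(
  commands=[
    {"hand":1,"tx":0,"ty":0,"tz":0.03,"turn":0},
    {"hand":1,"tx":0,"ty":0,"tz":0.1,"turn":0},
    {"hand":1,"tx":0,"ty":0,"tz":0.16,"turn":0},
    {"hand":1,"tx":0.01,"ty":0.07,"tz":0.16,"turn":-0.1},
    {"hand":1,"tx":0.02,"ty":0.14,"tz":0.16,"turn":-0.2},
    {"hand":1,"tx":0.026,"ty":0.21,"tz":0.16,"turn":-0.3},
    {"hand":1,"tx":0.026,"ty":0.28,"tz":0.16,"turn":-0.4},
    {"hand":1,"tx":0.026,"ty":0.35,"tz":0.16,"turn":-0.5},
    {"hand":1,"tx":0.026,"ty":0.408,"tz":0.16,"turn":-0.6},
    {"hand":1,"tx":0.026,"ty":0.408,"tz":0.16,"turn":-0.68},
  ],
)

```text
time_s: 14.25
tcp_pos: [0.4892, 0.0404, 0.0689]
eef_rot: [180.0, 0.1, -162.9]
contact_force: [0.8, -0.4, -1.4]
gripper_width: 0.0138
gripper_force: 25.0
```

Request:
drive_tool(
  commands=[
    {"hand":1,"tx":0,"ty":0,"tz":0,"turn":0},
    {"hand":1,"tx":0,"ty":0,"tz":0,"turn":0},
  ],
)

```text
time_s: 14.45
tcp_pos: [0.4885, 0.0366, 0.0684]
eef_rot: [180.0, -0.0, -162.5]
contact_force: [-0.4, -0.6, -0.7]
gripper_width: 0.0137
gripper_force: 25.0
```

```bash
python3 - <<'E'
from h import *
s=r.get_state();print(s['tcp_pos'],s['eef_rot'],s['gripper_width'])
a=[]
for n in ['top','scene']:
    c=r.capture(n);f=c['frame']
    u,v=np.round(pr(c,[.4888,.0365,.05])).astype(int)
    im=cv2.resize(f[v-40:v+40,u-40:u+40],(400,400),interpolation=cv2.INTER_CUBIC)
    for x in (-.04,0,.04):
      for z in (.104,.008):
        w=np.radians(11.3);q=(pr(c,[.4888+x*np.cos(w),.0365+x*np.sin(w),z])-[u-40,v-40]+.5)*5;cv2.circle(im,tuple(int(x) for x in q),4,(255,0,0) if z>.05 else (0,255,0),1)
    a.append(im)
cv2.imwrite('pics/p7.png',np.hstack(a)[:,:,::-1])
E
```

```text
[0.48847163 0.03664153 0.06842732] [ 1.79997813e+02 -2.39253648e-03 -1.62480970e+02] 0.013718323234145315
```

View pics/p7.png

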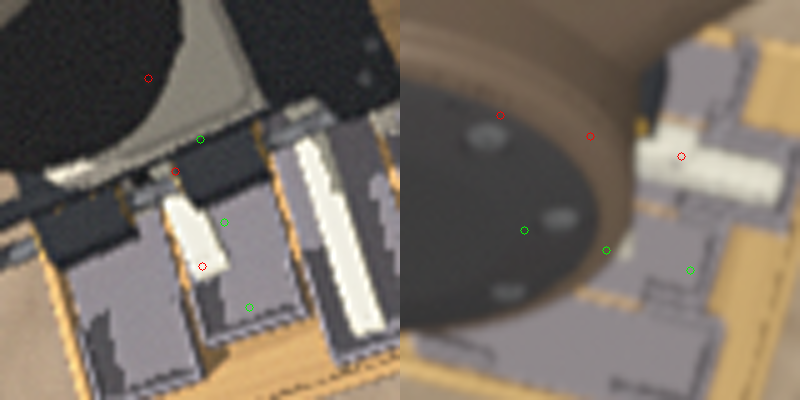

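Clip d lies along liner d, at (340,235) in the top crop. Clip b hangs over liner b, still 6° short in yaw, so I'll finish the turn while lowering.

Request:
drive_tool(
  commands=[
    {"hand":1,"tx":0,"ty":0,"tz":-0.06,"turn":-0.069},
    {"hand":1,"tx":0,"ty":0,"tz":-0.115,"turn":-0.069},
    {"hand":1,"tx":0,"ty":0,"tz":-0.137,"turn":-0.069},
    {"hand":1,"tx":0,"ty":0,"tz":-0.143,"turn":-0.069},
    {"hand":1,"tx":0,"ty":0,"tz":-0.143,"turn":-0.069},
    {"hand":0.7,"tx":0,"ty":0,"tz":-0.143,"turn":-0.069},
    {"hand":0.7,"tx":0,"ty":0,"tz":-0.143,"turn":-0.069},
    {"hand":0.7,"tx":0,"ty":0,"tz":-0.143,"turn":-0.069},
    {"hand":0.7,"tx":0,"ty":0,"tz":-0.08,"turn":-0.069},
    {"hand":0.7,"tx":0,"ty":0,"tz":0,"turn":-0.069},
  ],
)

```text
time_s: 15.55
tcp_pos: [0.487, 0.036, 0.0678]
eef_rot: [-179.9, -0.3, -169.0]
contact_force: [1.8, 0.9, 0.6]
gripper_width: 0.0258
gripper_force: 0.0
```

Request:
drive_tool(
  commands=[
    {"hand":0.65,"tx":-0.126,"ty":-0.419,"tz":0,"turn":0.95},
    {"hand":0.65,"tx":-0.126,"ty":-0.419,"tz":0,"turn":0.95},
    {"hand":0.65,"tx":-0.126,"ty":-0.419,"tz":0,"turn":0.95},
    {"hand":0.65,"tx":-0.126,"ty":-0.419,"tz":0,"turn":0.95},
    {"hand":0.65,"tx":-0.126,"ty":-0.419,"tz":0,"turn":0.95},
    {"hand":0.65,"tx":-0.126,"ty":-0.419,"tz":0,"turn":0.95},
    {"hand":0.65,"tx":-0.126,"ty":-0.419,"tz":0,"turn":0.95},
    {"hand":0.65,"tx":-0.126,"ty":-0.419,"tz":0,"turn":0.95},
    {"hand":0.65,"tx":-0.126,"ty":-0.419,"tz":0,"turn":0.95},
    {"hand":0.65,"tx":-0.126,"ty":-0.419,"tz":0,"turn":0.95},
  ],
)

```text
time_s: 16.55
tcp_pos: [0.4131, -0.2149, 0.0687]
eef_rot: [-180.0, -0.0, -88.6]
contact_force: [0.4, -0.2, 0.0]
gripper_width: 0.0314
gripper_force: 0.0
```

Request:
drive_tool(
  commands=[
    {"hand":0.65,"tx":0,"ty":0,"tz":0,"turn":0.09},
    {"hand":0.65,"tx":0,"ty":0,"tz":0,"turn":0.183},
    {"hand":0.65,"tx":0,"ty":0,"tz":0,"turn":0.183},
    {"hand":0.65,"tx":0,"ty":0,"tz":0,"turn":0.183},
  ],
)

```text
time_s: 16.95
tcp_pos: [0.4131, -0.2146, 0.0686]
eef_rot: [-180.0, -0.0, -72.7]
contact_force: [-0.5, -0.2, 0.4]
gripper_width: 0.0309
gripper_force: 0.0
```

```bash
python3 - <<'E'
from h import *
s=r.get_state();print(s['tcp_pos'],s['eef_rot'],s['joints'])
for n in ['top','scene']:
    c=r.capture(n)
    for t in r.trace('clip_a',n):
        m=t['pixels'].astype(np.uint8)
        if m.sum()<20: continue
        cs=max(cv2.findContours(m,0,1)[0],key=cv2.contourArea)
        P=np.array([ray(c,p[0][0],p[0][1],.012)[:2] for p in cs])
        print(n,round(t['score'],2),*[np.round(q) for q in cv2.minAreaRect((P*1000).astype(np.float32))])
E
```

```text
[ 0.41313812 -0.21459021  0.06856949] [-1.79974795e+02 -8.68144206e-03 -7.26755309e+01] [-3.11877132e+00  8.06962271e+00 -3.48385113e+01 -9.13762726e-04
 -4.70652160e+01  2.04438646e+01]
top 0.66 [ 418. -392.] [ 16. 103.] 10.0
top 0.54 [ 408. -196.] [ 9. 17.] 64.0
top 0.24 [471. -68.] [ 9. 38.] 1.0
scene 0.84 [488.  33.] [84. 22.] 10.0
scene 0.61 [497. -15.] [133.  23.] 11.0
scene 0.57 [ 415. -219.] [ 5. 35.] 23.0
```

Request:
drive_tool(
  commands=[
    {"hand":0.65,"tx":0,"ty":0,"tz":-0.05,"turn":0.069},
    {"hand":0.65,"tx":0,"ty":0,"tz":-0.11,"turn":0.069},
    {"hand":0.65,"tx":0,"ty":0,"tz":-0.145,"turn":0.069},
    {"hand":0.65,"tx":0,"ty":0,"tz":-0.158,"turn":0.069},
    {"hand":0.65,"tx":0,"ty":0,"tz":-0.158,"turn":0.069},
    {"hand":1,"tx":0,"ty":0,"tz":-0.158,"turn":0.069},
    {"hand":1,"tx":0,"ty":0,"tz":-0.158,"turn":0.069},
    {"hand":1,"tx":0,"ty":0,"tz":-0.158,"turn":0.069},
    {"hand":1,"tx":0,"ty":0,"tz":-0.158,"turn":0.069},
    {"hand":1,"tx":0,"ty":0,"tz":-0.158,"turn":0.069},
  ],
)

```text
time_s: 18.15
tcp_pos: [0.414, -0.2147, -0.0254]
eef_rot: [-179.9, -0.1, -66.2]
contact_force: [-0.8, 1.5, 7.3]
gripper_width: 0.0136
gripper_force: 25.0
```

Request:
drive_tool(
  commands=[
    {"hand":1,"tx":0,"ty":0,"tz":0.03,"turn":0},
    {"hand":1,"tx":0,"ty":0,"tz":0.1,"turn":0},
    {"hand":1,"tx":0.01,"ty":0.02,"tz":0.16,"turn":0.05},
    {"hand":1,"tx":0.04,"ty":0.06,"tz":0.16,"turn":0.14},
    {"hand":1,"tx":0.08,"ty":0.1,"tz":0.16,"turn":0.23},
    {"hand":1,"tx":0.12,"ty":0.15,"tz":0.16,"turn":0.32},
    {"hand":1,"tx":0.158,"ty":0.2,"tz":0.16,"turn":0.41},
    {"hand":1,"tx":0.158,"ty":0.255,"tz":0.16,"turn":0.5},
    {"hand":1,"tx":0.158,"ty":0.255,"tz":0.16,"turn":0.59},
    {"hand":1,"tx":0.158,"ty":0.255,"tz":0.16,"turn":0.68},
  ],
)

```text
time_s: 19.15
tcp_pos: [0.508, -0.0604, 0.0698]
eef_rot: [-180.0, -0.0, -4.6]
contact_force: [0.1, 0.2, 0.3]
gripper_width: 0.0134
gripper_force: 25.0
```

Request:
drive_tool(
  commands=[
    {"hand":1,"tx":0,"ty":0,"tz":0,"turn":0.09},
    {"hand":1,"tx":0,"ty":0,"tz":0,"turn":0.184},
    {"hand":1,"tx":0,"ty":0,"tz":0,"turn":0.184},
    {"hand":1,"tx":0,"ty":0,"tz":0,"turn":0.184},
  ],
)

```text
time_s: 19.55
tcp_pos: [0.5078, -0.0616, 0.0698]
eef_rot: [-180.0, -0.0, 11.3]
contact_force: [0.7, 0.2, -0.3]
gripper_width: 0.0137
gripper_force: 25.0
```

Request:
drive_tool(
  commands=[
    {"hand":1,"tx":0,"ty":0,"tz":-0.06,"turn":0},
    {"hand":1,"tx":0,"ty":0,"tz":-0.115,"turn":0},
    {"hand":1,"tx":0,"ty":0,"tz":-0.137,"turn":0},
    {"hand":1,"tx":0,"ty":0,"tz":-0.144,"turn":0},
    {"hand":1,"tx":0,"ty":0,"tz":-0.144,"turn":0},
    {"hand":0.7,"tx":0,"ty":0,"tz":-0.144,"turn":0},
    {"hand":0.7,"tx":0,"ty":0,"tz":-0.144,"turn":0},
    {"hand":0.7,"tx":0,"ty":0,"tz":-0.144,"turn":0},
    {"hand":0.7,"tx":0,"ty":0,"tz":-0.08,"turn":0},
    {"hand":0.7,"tx":0,"ty":0,"tz":0,"turn":0},
  ],
)

```text
time_s: 20.55
tcp_pos: [0.506, -0.062, 0.0689]
eef_rot: [180.0, 0.3, 11.5]
contact_force: [1.1, 0.6, 0.4]
gripper_width: 0.0263
gripper_force: 0.0
```

Request:
drive_tool(
  commands=[
    {"hand":0.65,"tx":-0.152,"ty":-0.547,"tz":0,"turn":-0.95},
    {"hand":0.65,"tx":-0.152,"ty":-0.547,"tz":0,"turn":-0.95},
    {"hand":0.65,"tx":-0.152,"ty":-0.547,"tz":0,"turn":-0.95},
    {"hand":0.65,"tx":-0.152,"ty":-0.547,"tz":0,"turn":-0.95},
    {"hand":0.65,"tx":-0.152,"ty":-0.547,"tz":0,"turn":-0.95},
    {"hand":0.65,"tx":-0.152,"ty":-0.547,"tz":0,"turn":-0.95},
    {"hand":0.65,"tx":-0.152,"ty":-0.547,"tz":0,"turn":-0.95},
    {"hand":0.65,"tx":-0.152,"ty":-0.547,"tz":0,"turn":-0.95},
    {"hand":0.65,"tx":-0.152,"ty":-0.547,"tz":0,"turn":-0.95},
    {"hand":0.65,"tx":-0.152,"ty":-0.547,"tz":0,"turn":-0.95},
  ],
)

```text
time_s: 21.55
tcp_pos: [0.4162, -0.3904, 0.0696]
eef_rot: [-180.0, 0.0, -74.4]
contact_force: [-0.9, -0.3, 0.5]
gripper_width: 0.0307
gripper_force: 0.0
```

Request:
drive_tool(
  commands=[
    {"hand":0.65,"tx":0,"ty":0,"tz":0,"turn":-0.068},
    {"hand":0.65,"tx":0,"ty":0,"tz":0,"turn":-0.068},
    {"hand":0.65,"tx":0,"ty":0,"tz":0,"turn":-0.068},
  ],
)

```text
time_s: 21.85
tcp_pos: [0.4167, -0.3898, 0.0697]
eef_rot: [-180.0, -0.0, -79.9]
contact_force: [0.3, 0.3, -0.2]
gripper_width: 0.0308
gripper_force: 0.0
```

```bash
python3 - <<'E'
from h import *
s=r.get_state();print(s['tcp_pos'],s['eef_rot'],s['joints'])
a=[]
for n in ['top','scene']:
    c=r.capture(n);f=c['frame']
    im=f[140:240,130:230] if n=='top' else f[110:210,240:340]
    if n=='top': im=f[150:250,130:250]
    a.append(cv2.resize(im,(400,400),interpolation=cv2.INTER_CUBIC))
    for l in ['clip_a','liner_a']:
      for t in r.trace(l,n):
        m=t['pixels'].astype(np.uint8)
        if m.sum()<20: continue
        cs=max(cv2.findContours(m,0,1)[0],key=cv2.contourArea)
        P=np.array([ray(c,p[0][0],p[0][1],.022 if l[0]=='c' else .02)[:2] for p in cs])
        print(n,l,round(t['score'],2),*[np.round(q) for q in cv2.minAreaRect((P*1000).astype(np.float32))])
cv2.imwrite('pics/p8.png',np.hstack(a)[:,:,::-1])
E
```

```text
[ 0.41668073 -0.3897819   0.06970928] [-1.79988885e+02 -7.44731630e-03 -7.99123320e+01] [-2.34468977e+01  1.72436733e+01 -2.20202870e+01  8.69731058e-05
 -5.07226604e+01  3.35345114e+01]
top clip_a 0.56 [547.  -1.] [13. 19.] 85.0
top clip_a 0.45 [495.  38.] [58. 17.] 11.0
top liner_a 0.88 [502.  36.] [80. 45.] 14.0
top liner_a 0.68 [479.  84.] [133.  49.] 10.0
top liner_a 0.64 [554.  -3.] [39. 42.] 13.0
scene clip_a 0.86 [494. -10.] [129.  21.] 11.0
scene clip_a 0.71 [ 415. -380.] [ 18. 109.] 10.0
scene clip_a 0.6 [484.  37.] [79. 20.] 11.0
scene clip_a 0.58 [509. -59.] [54. 21.] 14.0
scene liner_a 0.92 [488.  37.] [107.  52.] 12.0
scene liner_a 0.89 [507. -60.] [84. 54.] 11.0
scene liner_a 0.77 [479.  86.] [132.  51.] 11.0
scene liner_a 0.64 [498. -12.] [156.  54.] 11.0
scene liner_a 0.63 [484.  36.] [80. 20.] 10.0
```

View pics/p8.png

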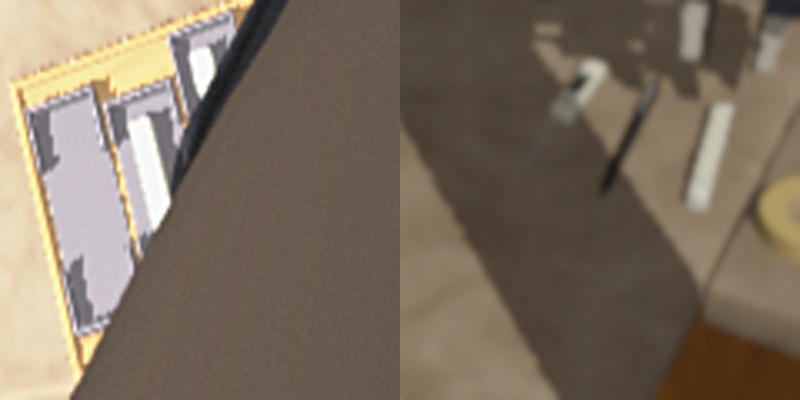

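In the pictures, clips d, b and a lie within about 4 mm of their liner centres. The fingers are above clip c, which is at (710,155) in the scene crop, clear of the pen. Descending.

Request:
drive_tool(
  commands=[
    {"hand":0.65,"tx":0,"ty":0,"tz":-0.06,"turn":0},
    {"hand":0.65,"tx":0,"ty":0,"tz":-0.11,"turn":0},
    {"hand":0.65,"tx":0,"ty":0,"tz":-0.145,"turn":0},
    {"hand":0.65,"tx":0,"ty":0,"tz":-0.158,"turn":0},
    {"hand":0.65,"tx":0,"ty":0,"tz":-0.158,"turn":0},
    {"hand":1,"tx":0,"ty":0,"tz":-0.158,"turn":0},
    {"hand":1,"tx":0,"ty":0,"tz":-0.158,"turn":0},
    {"hand":1,"tx":0,"ty":0,"tz":-0.158,"turn":0},
    {"hand":1,"tx":0,"ty":0,"tz":-0.158,"turn":0},
    {"hand":1,"tx":0,"ty":0,"tz":-0.158,"turn":0},
  ],
)

```text
time_s: 23.15
tcp_pos: [0.4175, -0.3902, -0.024]
eef_rot: [-179.9, -0.1, -80.1]
contact_force: [-0.4, 1.3, 6.4]
gripper_width: 0.0135
gripper_force: 25.0
```

Request:
drive_tool(
  commands=[
    {"hand":1,"tx":0,"ty":0,"tz":0.03,"turn":0},
    {"hand":1,"tx":0,"ty":0,"tz":0.1,"turn":0},
    {"hand":1,"tx":0,"ty":0.02,"tz":0.16,"turn":0.05},
    {"hand":1,"tx":0.02,"ty":0.08,"tz":0.16,"turn":0.13},
    {"hand":1,"tx":0.04,"ty":0.15,"tz":0.16,"turn":0.21},
    {"hand":1,"tx":0.06,"ty":0.22,"tz":0.16,"turn":0.29},
    {"hand":1,"tx":0.08,"ty":0.29,"tz":0.16,"turn":0.37},
    {"hand":1,"tx":0.103,"ty":0.36,"tz":0.16,"turn":0.45},
    {"hand":1,"tx":0.103,"ty":0.43,"tz":0.16,"turn":0.53},
    {"hand":1,"tx":0.103,"ty":0.5,"tz":0.16,"turn":0.6},
  ],
)

```text
time_s: 24.15
tcp_pos: [0.4785, -0.088, 0.071]
eef_rot: [-180.0, -0.0, -25.8]
contact_force: [0.7, 0.1, 0.4]
gripper_width: 0.0135
gripper_force: 25.0
```

Request:
drive_tool(
  commands=[
    {"hand":1,"tx":0,"ty":0.07,"tz":0,"turn":0.08},
    {"hand":1,"tx":0,"ty":0.14,"tz":0,"turn":0.17},
    {"hand":1,"tx":0,"ty":0.21,"tz":0,"turn":0.25},
    {"hand":1,"tx":0,"ty":0.27,"tz":0,"turn":0.33},
    {"hand":1,"tx":0,"ty":0.292,"tz":0,"turn":0.41},
    {"hand":1,"tx":0,"ty":0.292,"tz":0,"turn":0.415},
    {"hand":1,"tx":0,"ty":0.292,"tz":0,"turn":0.415},
    {"hand":1,"tx":0,"ty":0.292,"tz":0,"turn":0.415},
  ],
)

```text
time_s: 24.95
tcp_pos: [0.4782, 0.0847, 0.0708]
eef_rot: [180.0, 0.0, 11.1]
contact_force: [-0.5, -0.4, 0.4]
gripper_width: 0.0136
gripper_force: 25.0
```

Request:
drive_tool(
  commands=[
    {"hand":1,"tx":0,"ty":0,"tz":-0.06,"turn":0},
    {"hand":1,"tx":0,"ty":0,"tz":-0.115,"turn":0},
    {"hand":1,"tx":0,"ty":0,"tz":-0.137,"turn":0},
    {"hand":1,"tx":0,"ty":0,"tz":-0.143,"turn":0},
    {"hand":1,"tx":0,"ty":0,"tz":-0.143,"turn":0},
    {"hand":0.7,"tx":0,"ty":0,"tz":-0.143,"turn":0},
    {"hand":0.7,"tx":0,"ty":0,"tz":-0.143,"turn":0},
    {"hand":0.7,"tx":0,"ty":0,"tz":-0.143,"turn":0},
    {"hand":0.7,"tx":0,"ty":0,"tz":-0.08,"turn":0},
    {"hand":0.7,"tx":0,"ty":0,"tz":0,"turn":0},
  ],
)

```text
time_s: 25.95
tcp_pos: [0.4768, 0.0844, 0.0702]
eef_rot: [179.9, 0.3, 11.2]
contact_force: [2.2, 0.9, 0.5]
gripper_width: 0.0262
gripper_force: 0.0
```

Request:
drive_tool(
  commands=[
    {"hand":0.7,"tx":-0.05,"ty":0.55,"tz":0.15,"turn":0},
    {"hand":0.7,"tx":-0.05,"ty":0.55,"tz":0.15,"turn":0},
    {"hand":0.7,"tx":-0.05,"ty":0.55,"tz":0.15,"turn":0},
    {"hand":0.7,"tx":-0.05,"ty":0.55,"tz":0.15,"turn":0},
    {"hand":0.7,"tx":-0.05,"ty":0.55,"tz":0.15,"turn":0},
    {"hand":0.7,"tx":-0.05,"ty":0.55,"tz":0.15,"turn":0},
    {"hand":0.7,"tx":-0.05,"ty":0.55,"tz":0.15,"turn":0},
    {"hand":0.7,"tx":-0.05,"ty":0.55,"tz":0.15,"turn":0},
    {"hand":0.7,"tx":-0.05,"ty":0.55,"tz":0.15,"turn":0},
  ],
)

```text
time_s: 26.85
tcp_pos: [0.4479, 0.4162, 0.1605]
eef_rot: [180.0, 0.0, 11.3]
contact_force: [-0.2, -0.7, -1.0]
gripper_width: 0.0264
gripper_force: 0.0
```

```bash
python3 - <<'E'
from h import *
a=[]
for n in ['top','scene']:
    c=r.capture(n);f=c['frame']
    im=f[150:250,130:255] if n=='top' else f[190:300,170:280]
    a.append(cv2.resize(im,(400,400),interpolation=cv2.INTER_CUBIC))
    for l in ['clip_a','liner_a','pen','thermometer']:
      for t in r.trace(l,n):
        m=t['pixels'].astype(np.uint8)
        if m.sum()<20: continue
        cs=max(cv2.findContours(m,0,1)[0],key=cv2.contourArea)
        P=np.array([ray(c,p[0][0],p[0][1],{'c':.020,'l':.02,'p':.009,'t':.014}[l[0]])[:2] for p in cs])
        print(n,l,round(t['score'],2),*[np.round(q) for q in cv2.minAreaRect((P*1000).astype(np.float32))])
cv2.imwrite('pics/p9.png',np.hstack(a)[:,:,::-1])
E
```

```text
top clip_a 0.78 [481.  87.] [106.  20.] 10.0
top clip_a 0.56 [495. -11.] [130.  16.] 12.0
top clip_a 0.48 [508. -60.] [54. 12.] 10.0
top clip_a 0.47 [484.  36.] [82. 18.] 11.0
top liner_a 0.97 [499. -14.] [158.  47.] 11.0
top liner_a 0.95 [507. -64.] [83. 45.] 10.0
top liner_a 0.82 [488.  34.] [109.  47.] 11.0
top liner_a 0.66 [478.  82.] [131.  48.] 12.0
top pen 0.52 [ 478. -388.] [ 10. 126.] 4.0
top pen 0.16 [500. -13.] [162.  49.] 11.0
top thermometer 0.66 [ 531. -388.] [113.  20.] 88.0
scene clip_a 0.96 [482.  86.] [105.  20.] 11.0
scene clip_a 0.74 [493. -10.] [129.  24.] 12.0
scene clip_a 0.68 [485.  38.] [83. 26.] 12.0
scene clip_a 0.65 [509. -60.] [53. 22.] 11.0
scene liner_a 0.95 [498. -11.] [162.  57.] 12.0
scene liner_a 0.85 [479.  86.] [133.  52.] 11.0
scene liner_a 0.69 [507. -60.] [84. 55.] 11.0
scene liner_a 0.59 [489.  37.] [108.  53.] 11.0
scene pen 0.63 [488.  31.] [81. 21.] 11.0
scene pen 0.56 [ 478. -375.] [ 8. 83.] 4.0
```

View pics/p9.png

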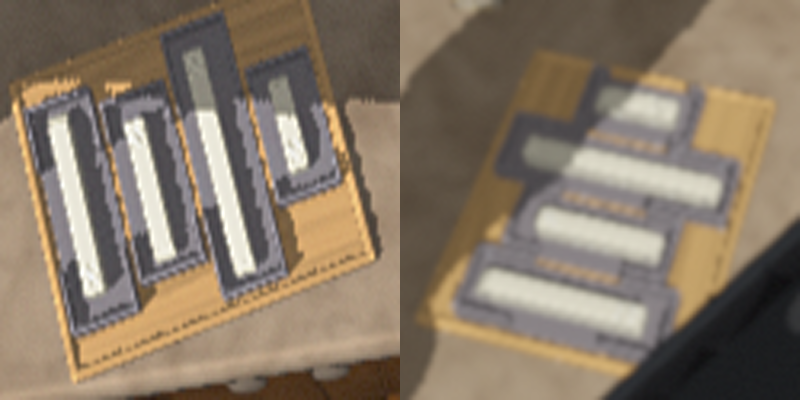

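All four clips lie flat in their own compartments, within about 5 mm of centre. The pen has not moved, and the thermometer still shows at its place. Handing in.

```bash
python3 -c "
from h import *
print(r.close_job())"
```

```text
the job is handed in; nothing more can be done
None
```

The job is handed in: in the last pictures all four clips lay flat in their own compartments, about 5 mm or less from centre, with the pen and thermometer still in place; the hand-in gave no verdict.

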